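# Hang the slide basket on the drying stand

## Task

Hang the rectangular wire basket with the glass slides by its handle on the hook of the drying stand, so that it hangs freely and level under the hook. Carry it upright so that the slides stay in, and leave the round wire basket where it stands.

Things in the scene. Friction and masses are not known exactly. Their poses are not given: they have to be found in the camera images.
- slide_basket: Rectangular steel wire basket, 60 (x) x 88 (y) x 38 mm tall, five glass slides fixed in it; 0.12 kg, loose, upright. Origin: centre of underside, z up. Rigid wire handle in its y-z plane: 6 mm wire up the short sides (y = -42, +42) to z = 85, then sloping to a level top. On the top's middle a black grip block, 14 mm thick (x), 24 wide (y), z = 117 to 161 mm. Pinch it from above.
- bail_peak (a point): Wire centre at the middle of the slide basket handle's level top (28 mm long, along y), 115 mm above the basket's underside, just under the grip block; axes as the basket's. If the block is held with the fingers closing along y, the hook wire passes between the fingers.
- hook_seat (a point): Where bail_peak lies when hung: 190 mm above worktop, in the open hook (8 mm wire) of a fixed steel stand. +x back to the 12 mm post (75 mm off, 208 mm high; yaw varies), y across the hook. Hook bottom x -8..+8, wire centre 7 mm below; free tip x = -21, top 16 mm above; arm to post from x = +23, top 14 mm above. Bring the handle, along y, from the -x side over the tip, then lower.
- round_basket: Bystander: round empty steel wire basket, 64 mm in diameter, 38 mm tall, with the same kind of handle and block (161 mm tall in all); loose. Origin: centre of its underside. Not to be moved.

How it is judged:
By the outcome, as a careful person would: the job done as asked, in the order asked, and still so for the second after the job is handed in, with the robot touching nothing.
It also fails if it takes over 43 s, if anything falls off the work surface, if the arm or the gripper's body presses on something with over 40 N, if the wrist force passes 120 N, or if a joint passes its speed limit or range.

## Robot

A 6-joint arm with a two-finger parallel gripper is mounted at the origin on a cart in front of the work surface, level with it; the furniture and walls round the work are solid. World frame = base frame: x ahead of the robot, y to its left, z up, the work surface at z = 0. Lengths are in mm, angles in rad, forces in N, time in s.
With the tool pointing down it reaches from about 400 to 925 mm from the base axis. Payload 12.5 kg.
Tool frame: the origin (TCP) lies midway between the tips of the shut fingers; the grasp point (between the pads) lies 19 mm behind it (env.pinch_z is the distance from the TCP to the grasp point, in mm); z points along the fingers, y is the line along which they close (so a half turn about z gives the same grasp; the last joint's range is limited). The gripper opens to 95 mm and grips with 3 to 60 N. Pads are 20 mm wide; open, the fingers measure 119 mm over their backs; the gripper's body (75 mm by 180 mm) begins 59 mm behind the grasp point.
Start: joints at [-1.258, 0.491, 1.559, -0, 1.092, -0.106], TCP at [254.189, -570.994, 214.661] pointing down, gripper open.
Joint ranges: [-3.1, 3.1], [-0.84, 2.19], [0.05, 2.79], [-1.13, 4.28], [0.06, 2.93], [-2.69, 2.69]. Speed limits (rad/s): [2.22, 2.22, 2.79, 3.14, 3.14, 3.14].

## Interface

Orientations are given as [roll, pitch, yaw] about the fixed x, y, z axes, in that order (R = Rz(yaw) Ry(pitch) Rx(roll)).
In Python, from cell import readout, eyes, job_done, env gives the robot as it stands.
- The arm moves only by the shell command python3 -m jog 'ROWS'. ROWS is a JSON object of lists of equal length, an entry for each row: "dp": the shift along the tool's x, y, z in mm, a list of three; "twist": the turn about the tool's z in degrees; "claw": the closure, from -1 (fully open) to 1 (shut). A call has 1 to 8 rows; each row is the pose to reach, as a shift and turn from the pose commanded when the call began, along the tool's axes at that moment; what a row does not reach only later rows make up. A row lasts 1/12 s, in which the tool goes at most 41.7 mm and 7.16 degrees, less where a joint would pass 70% of its speed; a pose out of reach is approached as far as the arm can. A call with a gripper value outside its range is refused whole. The fingers move at their own pace and stop on an object; the grip force is fixed at half the most. Time passes only in rows, so rows that repeat a pose let the fingers close. It gives the time, the measured TCP pose, the force and the opening at its end, in the units of the state.
- readout.state(): the state, without advancing time (a new reading comes with each control period).
- eyes.read_camera(name): name is "scene" or "top" or "wrist"; returns the picture (384x512x3 uint8, red, green, blue); there is no depth.
- eyes.camera_model(name): a dict with "intrinsics" (3x3 intrinsics, pixels), "R" (3x3) and "t" (3): a world point X has camera coordinates R X + t. Camera axes: x right, y down, z forward; pixel columns grow to the right and rows downward; lengths in mm; the calibration is good to about 2 mm. A picture is of the moment at which its call begins: read the wrist's pose just before it. camera_model takes no time and is no camera call; for the wrist camera it gives the pose at the moment of the call.
- job_done(): hands the job in, once; it reports no verdict.
The state is a dict: "t": time; "joints": joint angles; "qvel": joint speeds; "tau": joint torques, N m; "eef_pos": TCP position; "tcp_rot": TCP orientation; "ft_force": force on the tool from outside, world axes, zero at the start; "moment": the same for the moment, N m; "opening": opening from 0.0 (shut) to 1.0 (fully open).
Only numpy, scipy, OpenCV 4.12 (cv2) and the standard library are available. Lean on these libraries where they do the work, as an engineer would, in place of code of your own. Each camera call takes 0.05 s, during which the arm holds its last target. There are 200 camera calls.

## Working session

There is one attempt and no reset: what is moved stays moved. The work goes in short steps, Python scripts to look and compute and a shell command to move; the robot and the scene stay as the last step left them, time stands still between calls to the robot, and variables do not carry over. Pictures are saved under pics/ and viewed, on a budget of 10 in all, crops included, one or two more only if the job needs it, and the job is handed in when it is done.

```bash
mkdir -p pics
cat > h.py <<'E'
import numpy as np, cv2
from cell import readout, eyes, env
from scipy.spatial.transform import Rotation as Ro
def snap(name, f, crop=None, s=1):
    st=readout.state(); m=eyes.camera_model(name); im=eyes.read_camera(name)
    np.savez('pics/'+f+'.npz',K=m['intrinsics'],R=m['R'],t=m['t'],im=im)
    show(f,crop,s); return im
def show(f,crop=None,s=1,out=None):
    im=np.load('pics/'+f+'.npz')['im']
    if crop: im=im[crop[1]:crop[3],crop[0]:crop[2]]
    im=cv2.resize(im,None,fx=s,fy=s,interpolation=cv2.INTER_CUBIC)
    cv2.imwrite('pics/'+(out or f)+'.png',im[:,:,::-1])
def P(f):
    d=np.load('pics/'+f+'.npz'); return d['K']@np.c_[d['R'],d['t'].reshape(3,1)]
def tri(*obs):
    A=[]
    for f,u,v in obs:
        p=P(f); A+=[u*p[2]-p[0],v*p[2]-p[1]]
    A=np.array(A); A/=np.linalg.norm(A[:,:3],axis=1)[:,None]
    x=np.linalg.lstsq(A[:,:3],-A[:,3],rcond=None)[0]
    return x.round(1),(A@np.r_[x,1]).round(1)
def atz(f,u,v,z):
    p=P(f); A=np.array([u*p[2]-p[0],v*p[2]-p[1]])
    return np.linalg.solve(A[:,:2],-A[:,3]-A[:,2]*z).round(1)
def proj(f,X):
    q=P(f)@np.r_[X,1]; return (q[:2]/q[2]).round(1)
def st():
    s=readout.state(); print({k:np.round(s[k],3) for k in ('t','eef_pos','tcp_rot','joints','ft_force','opening')}); return s
def totool(dw):
    s=readout.state(); return (Ro.from_euler('xyz',s['tcp_rot']).as_matrix().T@np.array(dw)).round(1)
E
python3 - <<'E'
from h import *
st(); print(env.pinch_z)
a=snap('scene','s1'); b=snap('top','t1')
cv2.imwrite('pics/both.png',np.hstack([cv2.resize(a,(400,300)),cv2.resize(b,(400,300))])[:,:,::-1])
print(Ro.from_euler('xyz',readout.state()['tcp_rot']).as_matrix().round(3))
for f in('s1','t1'):
  d=np.load(f'pics/{f}.npz');print((-d['R'].T@d['t']).round(),d['K'][0,0])
E
```

```text
{'t': np.float64(0.0), 'eef_pos': array([ 254.104, -570.751,  214.04 ]), 'tcp_rot': array([-3.14 , -0.   ,  0.419]), 'joints': array([-1.258,  0.492,  1.559, -0.   ,  1.092, -0.106]), 'ft_force': array([-0.087,  0.027, -0.643]), 'opening': np.float64(1.002)}
18.8
[[ 0.914  0.407 -0.   ]
 [ 0.407 -0.914  0.001]
 [ 0.    -0.001 -1.   ]]
[-43. 533. 829.] 423.1408942816019
[ 457.   13. 1258.] 447.53122182924585
```

View pics/both.png

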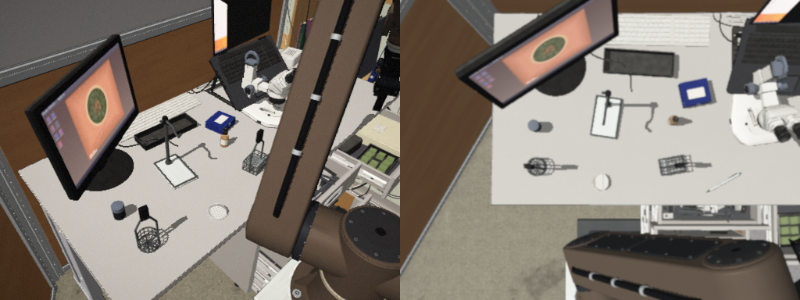

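Overview: the round basket is on the left, at scene (148,235) and top (540,165). The slide basket is at scene (255,155) and top (675,165). The stand is at scene (175,150) and top (610,110). I'll enlarge both views.

Run:
```python
from h import *
show('t1',(225,105,385,225),5,'t1c'); show('s1',(190,130,350,250),5,'s1c')
```

```text
(no output)
```

View pics/t1c.png

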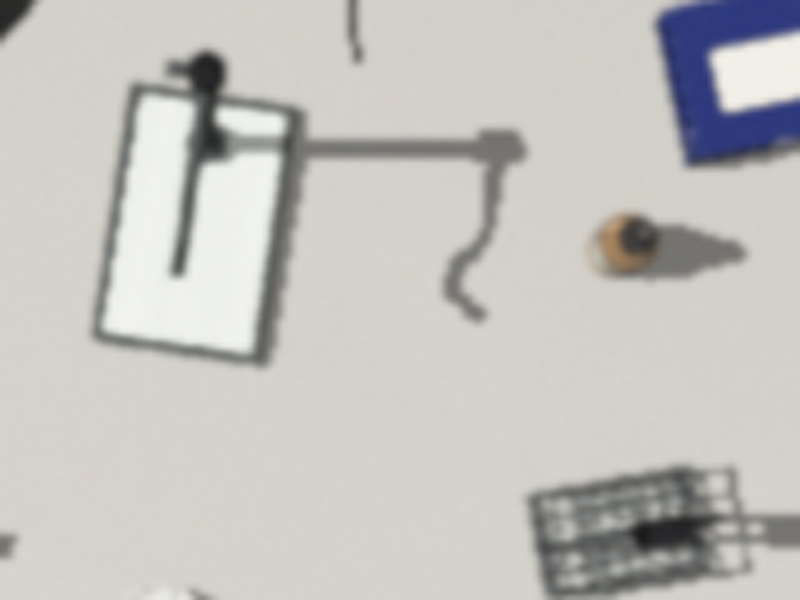

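View pics/s1c.png

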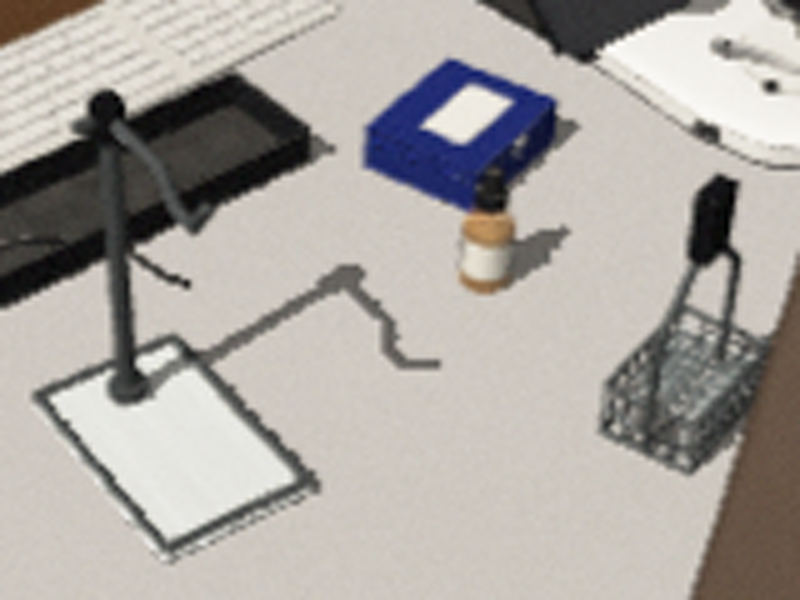

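Run:
```python
from h import *
T=lambda u,v:('t1',225+u/5,105+v/5)
S=lambda u,v:('s1',190+u/5,130+v/5)
print('tip',tri(T(177,275),S(211,207)))
print('posttop',tri(T(207,68),S(106,100)))
print('blocktop',tri(T(690,530),S(722,181)))
print('rim corners', [atz(*T(u,v),38) for u,v in((530,495),(735,468),(750,570),(550,598))])
print('base post',atz(*S(128,390),0), 'plate',[atz(*T(u,v),5) for u,v in((135,88),(300,110),(265,362),(97,335))])
```

```text
tip (array([581.4,  24.5, 203.5]), array([-0., -0.,  0.,  0.]))
posttop (array([679.4,  10.3, 208.6]), array([ 0.2,  0.1, -0.2, -0. ]))
blocktop (array([ 462. , -225.3,  157.9]), array([ 1.1,  1.2, -1.6,  0. ]))
rim corners [array([ 480.3, -165.7]), array([ 494.8, -277.3]), array([ 439.4, -284.6]), array([ 424.3, -176.1])]
base post [686.5   5.6] plate [array([711. ,  50.4]), array([698.3, -42.8]), array([555.7, -22.6]), array([571. ,  71.7])]
```

```bash
python3 -m jog '{"dp":[[0,0,-40],[30,-22,-66],[60,-44,-66],[90,-66,-66],[120,-88,-66],[150,-110,-66],[180,-132,-66],[210,-154,-66]],"twist":[0,2,4,6,8,10,12,14],"claw":[-1,-1,-1,-1,-1,-1,-1,-1]}'
python3 - <<'E'
from h import *
s=st(); print(totool(np.array([460,-218,280])-s['eef_pos']), np.degrees(s['tcp_rot'][2])-7.4)
E
```

```text
t: 0.77
eef_pos: [383.8, -343.2, 280.5]
tcp_rot: [-3.141, 0.0, 0.172]
ft_force: [-0.2, -0.8, 0.5]
opening: 0.999
{'t': np.float64(0.767), 'eef_pos': array([ 383.848, -343.17 ,  280.52 ]), 'tcp_rot': array([-3.141,  0.   ,  0.172]), 'joints': array([-0.858,  0.267,  1.733, -0.   ,  1.142,  0.541]), 'ft_force': array([-0.185, -0.775,  0.476]), 'opening': np.float64(0.999)}
[  96.5 -110.2    0.5] 2.4809194134674044
```

```bash
python3 -m jog '{"dp":[[24,-28,0],[48,-56,0],[73,-83,0],[97,-110,0],[97,-110,0],[97,-110,0]],"twist":[1,2,2.5,2.5,2.5,2.5],"claw":[-1,-1,-1,-1,-1,-1]}'
python3 - <<'E'
from h import *
st(); snap('wrist','w1',None,1.5)
d=np.load('pics/w1.npz');print((-d['R'].T@d['t']).round(),d['R'].round(2),d['K'][0,0])
print(proj('w1',[460,-218,161]),proj('w1',[460,-218,117]))
E
```

```text
t: 1.27
eef_pos: [460.4, -218.3, 280.5]
tcp_rot: [-3.141, 0.0, 0.134]
ft_force: [-0.2, 0.3, 0.2]
opening: 0.999
{'t': np.float64(1.267), 'eef_pos': array([ 460.383, -218.349,  280.459]), 'tcp_rot': array([-3.141,  0.   ,  0.134]), 'joints': array([-0.572,  0.259,  1.745, -0.   ,  1.138,  0.864]), 'ft_force': array([-0.209,  0.269,  0.224]), 'opening': np.float64(0.999)}
[ 539. -208.  450.] [[ 0.13 -0.99  0.  ]
 [-0.95 -0.13  0.28]
 [-0.28 -0.04 -0.96]] 276.3635715568829
[253.3 182.7] [253.4 173.2]
```

View pics/w1.png

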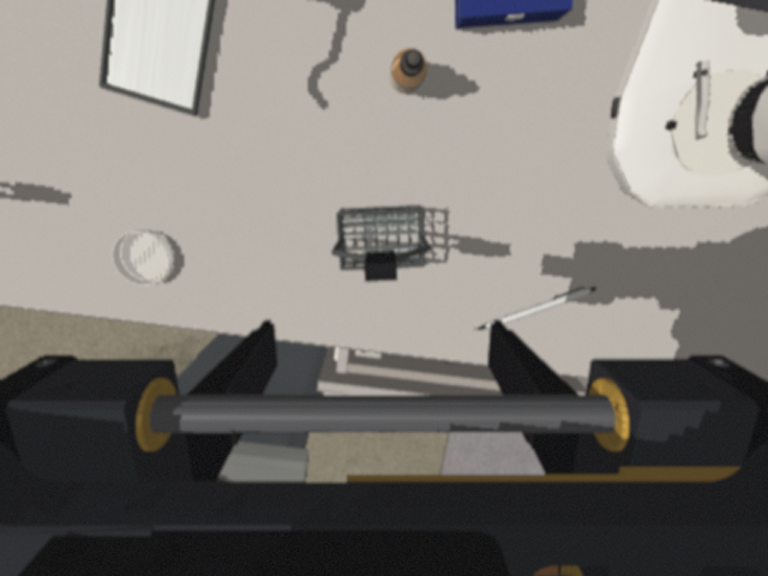

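Wrist view: the block is centred at (381,267) in the 1.5x image, and the basket rim runs x 340–425 at y 207, nearly level. It sits where I predicted. I'll compare an enlarged crop with the predicted block corners.

Run:
```python
from h import *
show('w1',(210,125,310,200),8,'w1c')
y=np.radians(7.4); R=np.array([[np.cos(y),-np.sin(y)],[np.sin(y),np.cos(y)]])
for n,(a,b,z) in {'topfrontL':(-7,12,161),'topfrontR':(-7,-12,161),'botbackL':(7,12,117),'botbackR':(7,-12,117),'rimbackL':(30,44,38),'rimbackR':(30,-44,38),'rimfrontL':(-30,44,38)}.items():
    X=np.r_[R@[a,b]+[460,-218],z]; print(n,(proj('w1',X)-[210,125])*8)
```

```text
topfrontL [258.4 511.2]
topfrontR [434.4 512. ]
botbackL [269.6 340.8]
botbackR [425.6 341.6]
rimbackL [111.2 127.2]
rimbackR [587.2 128.8]
rimfrontL [120.  440.8]
```

View pics/w1c.png

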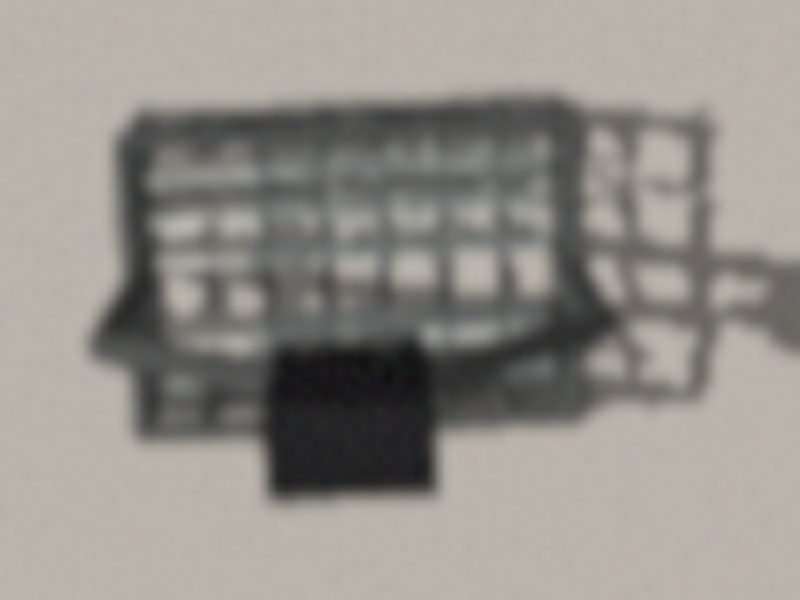

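The block sits 2.4 mm further in x and 0.7 mm lower in y than predicted, and the basket is turned about 2° further. I'll correct for that, descend and grip.

```bash
python3 -m jog '{"dp":[[2,0.7,30],[2,0.7,65],[2,0.7,100],[2,0.7,135],[2,0.7,154],[2,0.7,154],[2,0.7,154]],"twist":[-2.2,-2.2,-2.2,-2.2,-2.2,-2.2,-2.2],"claw":[-1,-1,-1,-1,-1,-1,-1]}' && python3 -m jog '{"dp":[[0,0,0],[0,0,0],[0,0,0],[0,0,0],[0,0,0],[0,0,0],[0,0,0],[0,0,0]],"twist":[0,0,0,0,0,0,0,0],"claw":[1,1,1,1,1,1,1,1]}'
python3 - <<'E'
from h import *
st()
E
```

```text
t: 1.9
eef_pos: [461.3, -221.2, 126.4]
tcp_rot: [-3.141, 0.001, 0.168]
ft_force: [-0.4, 0.6, 0.3]
opening: 0.999
t: 2.57
eef_pos: [462.0, -220.1, 126.7]
tcp_rot: [3.141, -0.0, 0.169]
ft_force: [-0.7, 0.3, 0.6]
opening: 0.496
{'t': np.float64(2.567), 'eef_pos': array([ 461.955, -220.135,  126.728]), 'tcp_rot': array([ 3.141, -0.   ,  0.169]), 'joints': array([-0.574,  0.449,  1.93 , -0.   ,  0.763,  0.828]), 'ft_force': array([-0.713,  0.285,  0.627]), 'opening': np.float64(0.496)}
```

```bash
python3 -m jog '{"dp":[[0,0,0],[0,0,0],[0,0,0],[0,0,0],[0,0,0],[0,0,0],[0,0,0],[0,0,0]],"twist":[0,0,0,0,0,0,0,0],"claw":[1,1,1,1,1,1,1,1]}'
python3 - <<'E'
from h import *
st()
E
```

```text
t: 3.23
eef_pos: [461.9, -220.2, 126.6]
tcp_rot: [3.142, 0.0, 0.169]
ft_force: [-1.3, -0.4, -0.9]
opening: 0.252
{'t': np.float64(3.233), 'eef_pos': array([ 461.909, -220.177,  126.589]), 'tcp_rot': array([3.142, 0.   , 0.169]), 'joints': array([-0.574,  0.449,  1.93 , -0.   ,  0.763,  0.828]), 'ft_force': array([-1.271, -0.376, -0.948]), 'opening': np.float64(0.252)}
```

```bash
python3 -m jog '{"dp":[[0,0,0],[0,0,-8],[0,0,-25],[0,0,-45],[0,0,-70],[0,0,-95],[0,0,-113],[0,0,-120]],"twist":[0,0,0,0,0,0,0,0],"claw":[1,1,1,1,1,1,1,1]}' && python3 -m jog '{"dp":[[4,-8,0],[12,-24,0],[22,-45,0],[33,-68,0],[44,-91,0],[55,-113,0],[62,-128,0],[65,-135,0]],"twist":[1,2.5,4,5.5,7,8.5,9.5,10],"claw":[1,1,1,1,1,1,1,1]}'
python3 - <<'E'
from h import *
s=st(); print(totool(np.array([534.5,31.6,246])-s['eef_pos']), np.degrees(s['tcp_rot'][2])+8.5)
E
```

```text
t: 3.9
eef_pos: [462.5, -220.5, 249.7]
tcp_rot: [3.139, -0.003, 0.169]
ft_force: [-0.5, 0.2, -0.4]
opening: 0.247
t: 4.57
eef_pos: [503.4, -74.3, 246.3]
tcp_rot: [-3.141, 0.001, -0.005]
ft_force: [0.2, 0.6, -1.2]
opening: 0.254
{'t': np.float64(4.567), 'eef_pos': array([503.362, -74.345, 246.279]), 'tcp_rot': array([-3.141e+00,  1.000e-03, -5.000e-03]), 'joints': array([-0.277,  0.292,  1.796,  0.   ,  1.055,  1.299]), 'ft_force': array([ 0.192,  0.554, -1.201]), 'opening': np.float64(0.254)}
[  30.6 -106.1    0.3] 8.235077284816652
```

```bash
python3 -m jog '{"dp":[[2,-8,0],[7,-24,0],[13,-44,0],[19,-65,0],[25,-85,0],[29,-100,0],[31,-106,0],[31,-106,0]],"twist":[1,2,3.5,5,6.5,7.5,8.2,8.2],"claw":[1,1,1,1,1,1,1,1]}'
python3 - <<'E'
from h import *
st(); w=snap('wrist','w2')
s=snap('scene','s2'); snap('top','t2')
cv2.imwrite('pics/m2.png',np.vstack([cv2.resize(w,None,fx=.78,fy=.78)[:,:400],cv2.resize(s[100:250,150:350],(400,300))])[:,:,::-1])
print([proj(f,[603.5,21.3,190]) for f in('w2','s2')],proj('w2',[581.4,24.5,203.5]))
E
```

```text
t: 5.23
eef_pos: [534.9, 30.2, 246.3]
tcp_rot: [3.141, 0.0, -0.148]
ft_force: [-1.1, -0.1, -1.2]
opening: 0.253
{'t': np.float64(5.233), 'eef_pos': array([534.899,  30.179, 246.302]), 'tcp_rot': array([ 3.141,  0.   , -0.148]), 'joints': array([-0.067,  0.331,  1.735, -0.   ,  1.075,  1.651]), 'ft_force': array([-1.062, -0.113, -1.246]), 'opening': np.float64(0.253)}Traceback (most recent call last):
  File "<stdin>", line 4, in <module>
    return _nx.concatenate(arrs, 0, dtype=dtype, casting=casting)
           ~~~~~~~~~~~~~~~^^^^^^^^^^^^^^^^^^^^^^^^^^^^^^^^^^^^^^^
ValueError: all the input array dimensions except for the concatenation axis must match exactly, but along dimension 1, the array at index 0 has size 399 and the array at index 1 has size 400
```

Run:
```python
from h import *
w=np.load('pics/w2.npz')['im'];s=np.load('pics/s2.npz')['im']
# left: wrist crop x150..350,y40..260 x2 ; right scene crop x190..390
c=lambda im,x,y:cv2.resize(im[y:y+300,x:x+200],None,fx=2,fy=2,interpolation=cv2.INTER_CUBIC)
cv2.imwrite('pics/m2.png',np.hstack([c(w,150,0),c(s,130,50)])[:,:,::-1])
print([proj(f,[603.5,21.3,190]) for f in('w2','s2')],proj('w2',[581.4,24.5,203.5]))
```

```text
[array([251.8, 119.8]), array([227.5, 171.1])] [251.8 150.5]
```

View pics/m2.png

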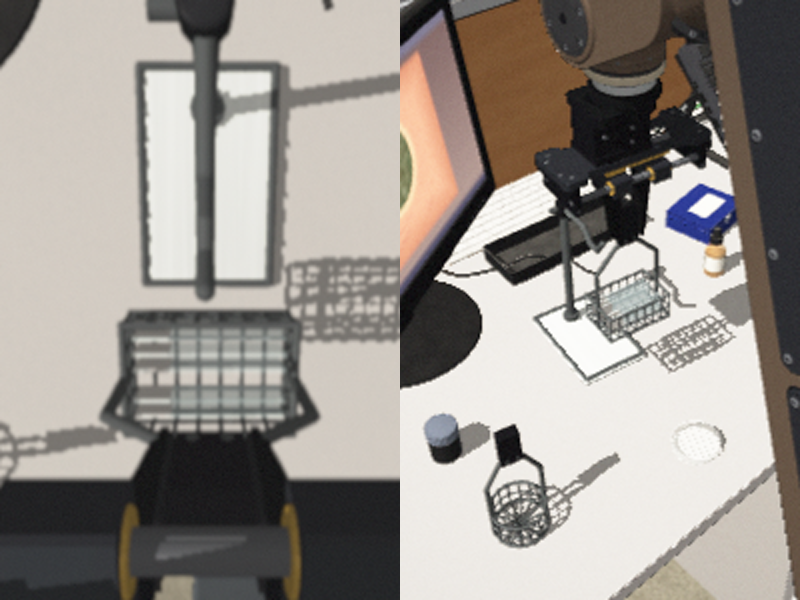

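The wrist crop shows the hook tip at (205,298), raw (252.5,149), against a prediction of (251.8,150.5). The hook runs vertically in the picture, so yaw matches. The basket is level, centred at about column 210, so roughly 2 mm off to the hook's right. I'll refine with a joint triangulation.

Run:
```python
from h import *
T=lambda u,v:('t1',225+u/5,105+v/5)
S=lambda u,v:('s1',190+u/5,130+v/5)
tip=tri(T(177,275),S(211,207),('w2',252.5,149)); print('tip',tip)
print('tip tw',tri(T(177,275),('w2',252.5,149)))
u=np.array([np.cos(np.radians(-8.5)),np.sin(np.radians(-8.5)),0])
# gripper finger centre / grasp point projected, & laterals
s=readout.state(); e=np.array(s['eef_pos'])
print('tcp px',proj('w2',e),'hook px at mid',proj('w2',[603.5,21.3,183]))
v=np.array([-u[1],u[0],0]); print('lateral seat rel tcp',(np.array([603.5,21.3,190])-e)@v,'fwd',(np.array([603.5,21.3,190])-e)@u)
# rim corners in hand: wrist crop rim back edge corners (122,320),(297,316)
zr=e[2]-126.6+38
print([atz('w2',150+a/2,b/2,zr) for a,b in((128,318),(294,318))],zr)
print([atz('w2',150+a/2,b/2,zr+47) for a,b in((106,415),(316,415))])
```

```text
tip (array([581.9,  24.1, 202.8]), array([-0.4,  0.4,  0.1, -0.2,  0.2, -0.5]))
tip tw (array([581.9,  24.2, 199.3]), array([-0.3, -0. ,  0.3, -0. ]))
tcp px [255.4 230.5] hook px at mid [251.8 119.4]
lateral seat rel tcp 2.7351843684650676 fwd 69.26401947236415
[array([571.8,  62.4]), array([560.2, -15. ])] 157.8804188925933
[array([541.6,  70.6]), array([529. , -13.7])]
```

```bash
python3 -m jog '{"dp":[[4,-4,0],[14,-4,0],[27,-4,0],[41,-4,0],[54,-4,0],[64,-4,0],[69,-4,0],[69,-4,0]],"twist":[0,0,0,0,0,0,0,0],"claw":[1,1,1,1,1,1,1,1]}' && python3 -m jog '{"dp":[[0,0,0],[0,0,5],[0,0,12],[0,0,20],[0,0,27],[0,0,32],[0,0,34],[0,0,34]],"twist":[0,0,0,0,0,0,0,0],"claw":[1,1,1,1,1,1,1,1]}'
python3 - <<'E'
from h import *
st(); w=snap('wrist','w3'); s=snap('scene','s3')
c=lambda im,x,y,n,m,k:cv2.resize(im[y:y+m,x:x+n],None,fx=k,fy=k,interpolation=cv2.INTER_CUBIC)
cv2.imwrite('pics/m3.png',np.hstack([c(w,180,50,133,200,3),c(s,180,100,100,150,4)])[:,:,::-1])
E
```

```text
t: 6.05
eef_pos: [604.5, 23.0, 246.2]
tcp_rot: [3.141, 0.0, -0.149]
ft_force: [-0.9, 0.7, -1.7]
opening: 0.25
t: 6.72
eef_pos: [603.5, 23.5, 211.9]
tcp_rot: [3.141, 0.001, -0.148]
ft_force: [0.3, 0.0, -0.4]
opening: 0.251
{'t': np.float64(6.717), 'eef_pos': array([603.46 ,  23.455, 211.929]), 'tcp_rot': array([ 3.141e+00,  1.000e-03, -1.480e-01]), 'joints': array([-0.07 ,  0.464,  1.615, -0.   ,  1.063,  1.649]), 'ft_force': array([ 0.27 ,  0.006, -0.418]), 'opening': np.float64(0.251)}
```

View pics/m3.png

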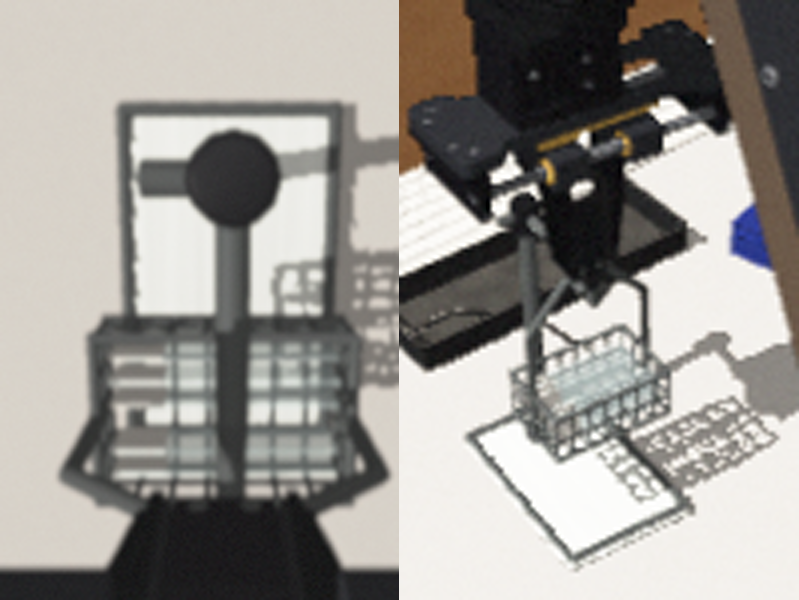

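Hook column is 232 and basket centre about 224, so about 2 mm lateral overshoot. In the scene crop the hook bottom shows just under the block at (597,300), through the handle loop. I'll shift 1.5 mm and lower while watching the force.

```bash
python3 -m jog '{"dp":[[0,1.5,0],[0,1.5,2],[0,1.5,4],[0,1.5,6],[0,1.5,8],[0,1.5,8],[0,1.5,8]],"twist":[0,0,0,0,0,0,0],"claw":[1,1,1,1,1,1,1]}';python3 -m jog '{"dp":[[0,0,0.5],[0,0,1],[0,0,1],[0,0,1]],"twist":[0,0,0,0],"claw":[1,1,1,1]}';python3 -m jog '{"dp":[[0,0,0.5],[0,0,1],[0,0,1],[0,0,1]],"twist":[0,0,0,0],"claw":[1,1,1,1]}'
```

```text
t: 7.4
eef_pos: [603.4, 22.0, 204.4]
tcp_rot: [3.142, 0.0, -0.148]
ft_force: [0.3, -0.1, -0.9]
opening: 0.255
t: 7.73
eef_pos: [603.4, 22.0, 203.6]
tcp_rot: [3.142, -0.0, -0.148]
ft_force: [-0.6, -0.0, -0.6]
opening: 0.251
t: 8.07
eef_pos: [603.4, 22.0, 202.6]
tcp_rot: [3.141, -0.0, -0.148]
ft_force: [0.7, -0.3, -1.2]
opening: 0.252
```

```bash
for i in 1 2; do :; done; python3 -m jog '{"dp":[[0,0,0.5],[0,0,1],[0,0,1],[0,0,1]],"twist":[0,0,0,0],"claw":[1,1,1,1]}';python3 -m jog '{"dp":[[0,0,0.5],[0,0,1],[0,0,1],[0,0,1]],"twist":[0,0,0,0],"claw":[1,1,1,1]}'
```

```text
t: 8.4
eef_pos: [603.4, 21.9, 201.6]
tcp_rot: [3.141, 0.0, -0.148]
ft_force: [0.6, -0.9, -1.0]
opening: 0.25
t: 8.73
eef_pos: [603.5, 21.9, 200.7]
tcp_rot: [3.142, -0.0, -0.148]
ft_force: [-0.4, 0.3, 0.7]
opening: 0.251
```

```bash
python3 -m jog '{"dp":[[0,0,0.5],[0,0,0.5],[0,0,0.5],[0,0,0.5]],"twist":[0,0,0,0],"claw":[1,1,1,1]}';python3 - <<'E'
from h import *
st(); s=snap('scene','s4')
c=lambda im,x,y,n,m,k:cv2.resize(im[y:y+m,x:x+n],None,fx=k,fy=k,interpolation=cv2.INTER_CUBIC)
w=snap('wrist','w4')
cv2.imwrite('pics/m4.png',np.hstack([c(w,180,100,133,150,3),c(s,190,140,66,75,6)[:,:400]])[:,:,::-1])
E
```

```text
t: 9.07
eef_pos: [603.5, 21.9, 200.4]
tcp_rot: [3.142, -0.0, -0.148]
ft_force: [-0.4, -0.3, 3.9]
opening: 0.251
{'t': np.float64(9.067), 'eef_pos': array([603.525,  21.939, 200.37 ]), 'tcp_rot': array([ 3.142, -0.   , -0.148]), 'joints': array([-0.073,  0.475,  1.63 , -0.   ,  1.036,  1.646]), 'ft_force': array([-0.37 , -0.339,  3.886]), 'opening': np.float64(0.251)}
```

View pics/m4.png

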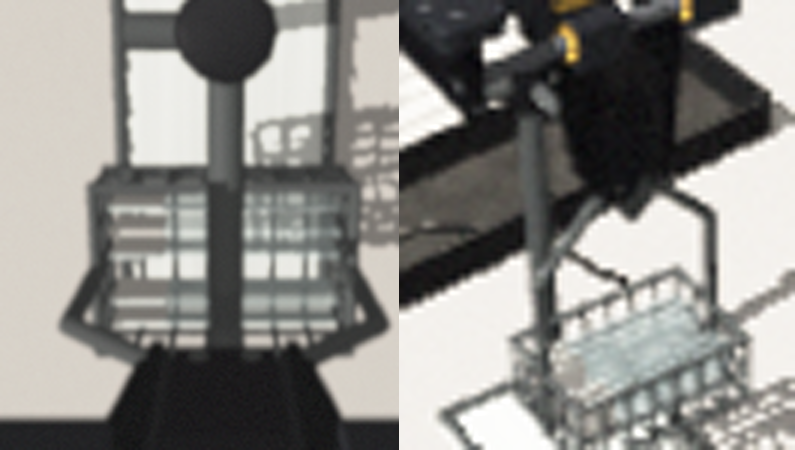

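Contact is 3.9 N at a TCP height 1 mm from the expected value. The hook bottom shows at (632,212) under the handle top, and the lateral offset is gone. Next: release and lift away.

```bash
python3 -m jog '{"dp":[[0,0,-0.4],[0,0,-0.4],[0,0,-0.4],[0,0,-0.4],[0,0,-0.4],[0,0,-0.4],[0,0,-0.4],[0,0,-0.4]],"twist":[0,0,0,0,0,0,0,0],"claw":[1,1,0.2,0,-0.2,-0.2,-0.2,-0.2]}' && python3 -m jog '{"dp":[[0,0,0],[0,0,0],[0,0,-5],[0,0,-15],[0,0,-35],[0,0,-60],[0,0,-90],[0,0,-120]],"twist":[0,0,0,0,0,0,0,0],"claw":[-0.2,-0.2,-0.2,-0.2,-0.2,-0.2,-0.2,-0.2]}' && python3 -m jog '{"dp":[[0,0,-20],[-30,0,-40],[-65,0,-40],[-100,0,-40],[-130,0,-40],[-130,0,-40],[-130,0,-40],[-130,0,-40]],"twist":[0,0,0,0,0,0,0,0],"claw":[-0.2,-0.2,-0.2,-0.2,-0.2,-0.2,-0.2,-0.2]}';python3 - <<'E'
from h import *
st(); s=snap('scene','s5'); w=snap('wrist','w5')
c=lambda im,x,y,n,m,k:cv2.resize(im[y:y+m,x:x+n],None,fx=k,fy=k,interpolation=cv2.INTER_CUBIC)
cv2.imwrite('pics/m5.png',np.hstack([c(w,156,0,200,300,2),c(s,180,130,100,150,4)])[:,:,::-1])
E
```

```text
t: 9.83
eef_pos: [603.4, 21.9, 200.4]
tcp_rot: [3.142, 0.0, -0.148]
ft_force: [0.2, 0.1, 0.3]
opening: 0.581
t: 10.5
eef_pos: [603.1, 22.0, 322.7]
tcp_rot: [3.142, -0.0, -0.148]
ft_force: [0.3, 0.2, 0.5]
opening: 0.599
t: 11.17
eef_pos: [475.4, 41.1, 361.5]
tcp_rot: [-3.142, -0.002, -0.148]
ft_force: [1.0, 0.2, 0.4]
opening: 0.6
{'t': np.float64(11.167), 'eef_pos': array([475.399,  41.142, 361.482]), 'tcp_rot': array([-3.142e+00, -2.000e-03, -1.480e-01]), 'joints': array([-0.052,  0.145,  1.677, -0.   ,  1.318,  1.667]), 'ft_force': array([0.97 , 0.191, 0.405]), 'opening': np.float64(0.6)}
```

View pics/m5.png

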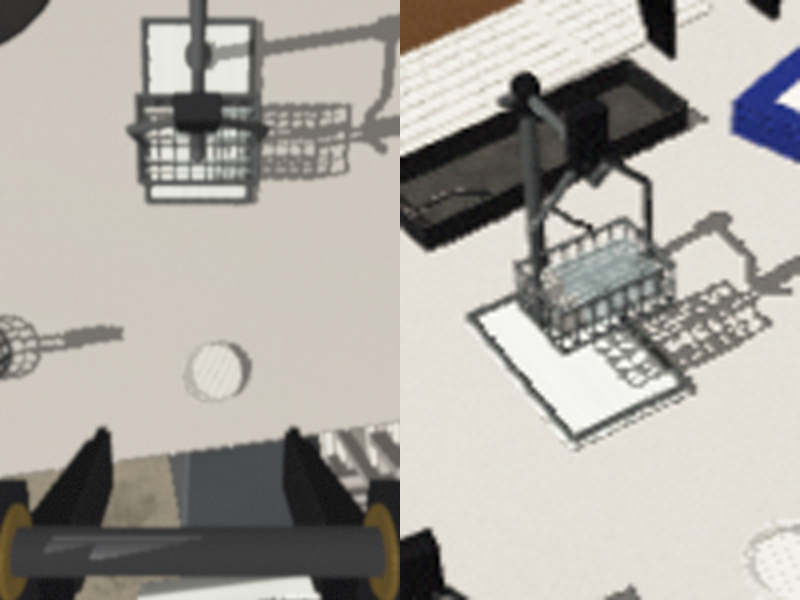

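The basket hangs level on the hook: wrist block at (197,110), rim parallel to the stand plate; in the scene crop, hook bottom at (597,180). I'll let it settle and check numerically for swing and for any change at the round basket.

```bash
python3 -m jog '{"dp":[[0,0,0],[0,0,0],[0,0,0],[0,0,0],[0,0,0],[0,0,0],[0,0,0],[0,0,0]],"twist":[0,0,0,0,0,0,0,0],"claw":[-0.2,-0.2,-0.2,-0.2,-0.2,-0.2,-0.2,-0.2]}' >/dev/null;python3 - <<'E'
from h import *
snap('scene','s6'); snap('top','t6')
im=lambda f:cv2.GaussianBlur(np.load(f'pics/{f}.npz')['im'],(0,0),1)[:,:,1].astype(np.float32)
sh=lambda a,b,x,y,X,Y:np.round(cv2.phaseCorrelate(im(a)[y:Y,x:X],im(b)[y:Y,x:X])[0],2)
print('basket s5->s6',sh('s5','s6',208,180,250,220),abs(im('s5')-im('s6'))[150:222,205:255].max())
print('round s1->s6',sh('s1','s6',165,255,215,325),abs(im('s1')-im('s6'))[258:322,168:212].max())
E
```

```text
basket s5->s6 [ 0.47 -0.02] 9.0
round s1->s6 [-0.02 -0.  ] 26.0
```

```bash
for k in 1 2; do python3 -m jog '{"dp":[[0,0,0],[0,0,0],[0,0,0],[0,0,0],[0,0,0],[0,0,0],[0,0,0],[0,0,0]],"twist":[0,0,0,0,0,0,0,0],"claw":[-0.2,-0.2,-0.2,-0.2,-0.2,-0.2,-0.2,-0.2]}' >/dev/null; done
python3 - <<'E'
from h import *
from cell import job_done
snap('scene','s7'); snap('scene','s8')
im=lambda f:cv2.GaussianBlur(np.load(f'pics/{f}.npz')['im'],(0,0),1)[:,:,1].astype(np.float32)
for a,b in(('s6','s7'),('s7','s8'),('s5','s7')):
  print(a,b,abs(im(a)-im(b))[150:222,205:255].max(),abs(im(a)-im(b))[150:222,205:255].mean())
st(); print(job_done())
E
```

```text
s6 s7 9.0 0.675
s7 s8 6.0 0.58666664
s5 s7 11.0 0.7083333
{'t': np.float64(13.467), 'eef_pos': array([474.868,  41.176, 360.52 ]), 'tcp_rot': array([ 3.142, -0.   , -0.148]), 'joints': array([-0.052,  0.145,  1.679, -0.   ,  1.317,  1.667]), 'ft_force': array([ 1.204,  0.611, -0.032]), 'opening': np.float64(0.601)}
the job is handed in; nothing more can be done
None
```

The slide basket is hanging by its handle on the hook of the drying stand, and I handed the job in at 13.5 s of the allowed 43 s.

**What I did:** I gripped the block with the fingers closing along y and carried the basket upright. I turned it about 18° to line up with the hook, brought it over the tip and lowered it until I felt 3.9 N of contact. Then I released it and backed the arm well clear.

**Last checks:**
- **Basket:** The last pictures show it hanging level with the slides in, and with no swing beyond image noise. One image-shift figure read 0.47 px, but the pixel differences stayed at noise level.
- **Round basket:** It stands where it was, with an image shift of 0.02 px. Its largest pixel difference was 26, which I did not look into.
- **Height:** Contact came at a handle height of about 189 mm, against the 190 mm stated.

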